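# Mount the dental cast that stands behind the bottles

## Task

First stand all three containers (spray can, amber bottle, square bottle) upright on the empty steel tray, then take out the dental cast they hem in and seat it flat, centred and square on the articulator's lower mounting plate, front teeth towards the incisal table, away from the hinge. Only then put each container back upright on the very spot where it stood at the start. Set everything down gently, tip nothing over, and leave the wax tin and powder jar in the organiser where they are.

Things in the scene. Friction and masses are not known exactly. Their poses are not given: they have to be found in the camera images.
- cast: Lower dental cast, 190 g, 49 mm tall: tan stone on a white mount (lowest 14 mm, 56 mm across). From above a D 60 mm wide (y), 56 long (x) with a horseshoe of teeth; round edge = front. Origin: underside, below the tip of the round; +x runs from front teeth to flat back. Round's centre at x=30 mm. Grip the parallel sides, 60 mm apart, x=30 to 56, z=14 to 34 mm. Containers 8 mm from 3 sides.
- spray_can: Round white spray can with a wide grey cap nearly as wide as the can, loose, about 140 g: diameter 45 mm (straight up to 82 mm), 103 mm tall. Origin at the centre of its underside, z up.
- amber_bottle: Round amber glass bottle with a paper label and a narrow black cap (25 mm), loose, about 180 g: diameter 43 mm (straight up to 80 mm), 103 mm tall. Origin at the centre of its underside, z up.
- square_bottle: Square white plastic bottle with a narrow white cap (28 mm), loose, about 150 g: 42 x 42 mm (flat sides up to 80 mm, across x and y), 102 mm tall. Origin at the centre of its underside, z up.
- wax_tin: Low round aluminium tin, diameter 45 mm, 19 mm tall, in the front left corner of the organiser, loose; stays where it is. Origin at the centre of its underside.
- powder_jar: Small glass jar with a white lid, diameter 36 mm, 30 mm tall, in the front right corner of the organiser, loose; stays where it is. Origin at the centre of its underside.
- organiser: Fixed shallow grey plastic tray, 145 (x) x 205 (y) mm, floor 4 mm thick, rim 12 mm, back wall (+x side, away from the robot) 45 mm high. Origin at the centre of its underside. The containers stand in it at about (29, 60), (29, -60) and (-31, 0) mm in its frame, which one where changes; the cast between them has its round's centre at (29, 0), front towards the robot.
- tray: Fixed empty steel tray, 160 (x) x 180 (y) mm, floor 4 mm thick, rim 10 mm high and 3 mm wide: the side area for the containers. Origin at the centre of its underside. It lies to the left or to the right of the organiser, the articulator on the other side.
- articulator: Fixed dental articulator, swung open. Origin on the bench below the centre of the lower mounting plate, a dark steel disc of 66 mm diameter, top 30 mm above the bench. +x points to the hinge (x=92 mm; the upper part rises to 215 mm, all beyond x=60); the front with the small round incisal table is at x=-58. Mounted, the cast's x axis lies along this x and its origin at (-30, 0, 30) mm.

How it is judged:
By the outcome, as a careful person would: the job done as asked, in the order asked, and still so for the second after the job is handed in, with the robot touching nothing.
It also fails if it takes over 147 s, if anything falls off the work surface, if the arm or the gripper's body presses on something with over 40 N, if the wrist force passes 120 N, or if a joint passes its speed limit or range.

## Robot

A 6-joint arm with a two-finger parallel gripper is mounted at the origin on the work surface. World frame = base frame: x ahead of the robot, y to its left, z up, the work surface at z = 0. Lengths are in mm, angles in rad, forces in N, time in s.
With the tool pointing down it reaches from about 275 to 750 mm from the base axis. Payload 10.2 kg.
Tool frame: the origin (TCP) lies midway between the tips of the shut fingers; the grasp point (between the pads) lies 19 mm behind it; z points along the fingers, y is the line along which they close (so a half turn about z gives the same grasp; the last joint's range is limited). The gripper opens to 85 mm and grips with 20 to 120 N. Pads are 22 mm wide; open, the fingers measure 114 mm over their backs; the gripper's body (76 mm by 85 mm) begins 54 mm behind the grasp point. The pads swing forward as they close: fully open they stand 13 mm farther back than shut.
Start: joints at [1.083, 0.313, 1.498, -0, 1.331, -0.223], TCP at [137.414, 506.704, 231.294] pointing down, gripper open.
Joint ranges: [-2.94, 2.94], [-0.97, 2.17], [0.19, 2.56], [-1.23, 4.37], [0.02, 3.11], [-2.88, 2.88]. Speed limits (rad/s): [2.39, 2.39, 3.01, 3.14, 3.14, 3.14].

## Interface

Orientations are given as a unit quaternion [w, x, y, z].
In Python, from rig import ctrl gives the robot as it stands.
- The arm moves only by the tool send_rows, never from a script. Its argument "targets" is a list of rows, each a list of 7 numbers: the closure, from -1 (fully open) to 1 (shut), so that 0 is half open, then the shift along the tool's x, y, z in m, then the turn, a rotation vector about the tool's x, y, z in rad. In form: [[claw, dx, dy, dz, ax, ay, az], ...]. A call has exactly 10 rows; each row shifts and turns the commanded pose from where the row before left it, along the tool's axes as they then stand; what a row does not reach is not made up. A row lasts 1/8 s, in which the tool goes at most 62.5 mm and 10.7 degrees, less where a joint would pass 70% of its speed; a pose out of reach is approached as far as the arm can. A call with a gripper value outside its range is refused whole. The fingers move at their own pace and stop on an object; "squeeze" is the grip in N (left out, the last holds). Time passes only in rows, so rows that do not move let the fingers close, or fill a call up. It gives the time, the measured TCP pose, the force, the opening and the grip force at its end, in the units of the state.
- ctrl.sense(): the state, without advancing time (a new reading comes with each control period).
- ctrl.capture(name): name is "scene" or "top"; returns a dict with "img" (400x640x3 uint8, red, green, blue), "camera_matrix" (3x3 intrinsics, pixels), "R" (3x3) and "t" (3): a world point X has camera coordinates R X + t. Camera axes: x right, y down, z forward; pixel columns grow to the right and rows downward; lengths in mm; the calibration is good to about 2 mm. A picture is of the moment at which its call begins. There is no depth.
- ctrl.finish_job(): hands the job in; it is judged then, once.
Trained networks look in a picture, given as the dict that the camera call returned (one of the last four; its "shot" number tells which), for a name from the list of things; names that differ only in an ending like _2 or _b are one class to them, and where a whole thing is asked for, a point or a joint stands for the part that bears it (a point fixed in the world has none). Each returns a list of dicts, best first, with "score" (0 to 1); they miss things now and then, are a little off and sometimes report something else, mostly with a low value. They report only what shows in the picture. A call takes as long as a camera call.
- ctrl.boxes_of(query, picture): "extent" ([left, top, width, height] in pixels, round what is visible of it).
- ctrl.landmark_of(query, picture): "point" ([column, row] in pixels: a listed point, or the origin of a listed thing).
The state is a dict: "time_s": time; "joints": joint angles; "dq": joint speeds; "tau": joint torques, N m; "eef_pos": TCP position; "ee_rot": TCP orientation; "force": force on the tool from outside, world axes, zero at the start; "wrist_torque": the same for the moment, N m; "grip_width": opening from 0.0 (shut) to 1.0 (fully open); "grip_force": force on a finger pad.
Only numpy, scipy, OpenCV 4.12 (cv2) and the standard library are available. Lean on these libraries where they do the work, as an engineer would, in place of code of your own. Each camera call takes 0.05 s, during which the arm holds its last target. There are 200 camera calls.

## Working session

There is one attempt and no reset: what is moved stays moved. The work goes in short steps, Python scripts to look and compute and a tool call to move; the robot and the scene stay as the last step left them, time stands still between calls to the robot, and variables do not carry over. Pictures are saved under pics/ and viewed, at most 14 in all, crops included, and the job is handed in when it is done.

Besides the shell and the picture viewer there is one more tool, called after "Emit:" in YAML: its name, and indented under it one key for each argument. send_rows: Moves the arm, as the interface text tells. Its arguments: {"type":"object","properties":{"targets":{"type":"array"},"squeeze":{"type":"number"}},"required":["targets"]}

```bash
ls; mkdir -p pics; cat > h.py <<'E'
from rig import ctrl
import numpy as np, cv2
def ray(p,pt):
    K,R,t=map(np.array,(p["camera_matrix"],p["R"],p["t"]))
    d=R.T@np.linalg.solve(K,[pt[0],pt[1],1.]); return -R.T@t,d
def at(p,pt,z):
    c,d=ray(p,pt); return (c+d*(z-c[2])/d[2])[:2].round(1)
def proj(p,X):
    K,R,t=map(np.array,(p["camera_matrix"],p["R"],p["t"]))
    q=K@(R@np.array(X,float)+t); return (q[:2]/q[2]).round(1)
def save(p,n,crop=None,s=1):
    im=p["img"][:,:,::-1]
    if crop: x,y,w,h=crop; im=im[y:y+h,x:x+w]
    cv2.imwrite(f"pics/{n}.png",cv2.resize(im,None,fx=s,fy=s))
E
python3 - <<'E'
from h import *
s=ctrl.sense(); print(s["eef_pos"],s["ee_rot"],s["grip_width"],s["time_s"])
Z=dict(cast=0,spray_can=4,amber_bottle=4,square_bottle=4,wax_tin=4,powder_jar=4,organiser=0,tray=0,articulator=0); Z["cast"]=4
for n in("top","scene"):
    p=ctrl.capture(n); save(p,n+"0"); print(n,"cam at",(-np.array(p["R"]).T@np.array(p["t"])).round())
    for q,z in Z.items():
        for r in ctrl.landmark_of(q,p)[:1]: print(q,r["score"],r["point"],at(p,r["point"],z))
E
```

```text
pics
[137.26825385 506.47387091 230.73905999] [-2.27332931e-04  1.31969063e-01  9.91253618e-01 -6.15605473e-04] 0.9975496792672681 0.0
top cam at [372. -12. 887.]
cast 0.79 [314.2, 184.6] [582.2  10.1]
spray_can 0.67 [291.2, 166.5] [622.4  62.2]
amber_bottle 0.81 [349.4, 172.8] [610.6 -67.2]
square_bottle 0.59 [320.2, 194.6] [559.9  -3.6]
wax_tin 0.78 [289.3, 190.5] [567.7  64.4]
powder_jar 0.77 [346.1, 200.0] [549.  -60.5]
organiser 0.97 [317.9, 184.8] [582.8   2. ]
tray 0.79 [179.7, 233.9] [467.8 298.2]
articulator 0.66 [469.4, 243.0] [ 460.7 -327.1]
scene cam at [1267. -210.  771.]
cast 0.63 [321.3, 220.4] [586.6   6.2]
spray_can 0.9 [348.9, 227.2] [622.9  59.9]
square_bottle 0.94 [316.9, 210.6] [554.2   5.2]
wax_tin 0.51 [344.6, 209.3] [567.2  68.4]
powder_jar 0.61 [288.5, 212.2] [541.9 -59.3]
organiser 0.56 [316.5, 222.8] [587.3  -5.2]
tray 0.78 [420.3, 167.4] [472.1 306.1]
articulator 0.87 [170.2, 214.2] [ 472.7 -320.8]
```

View pics/top0.png

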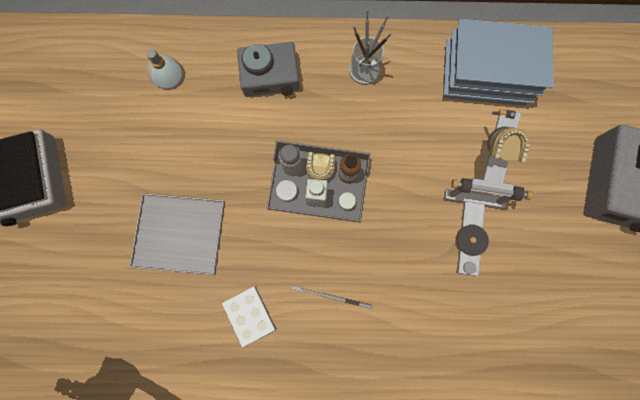

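View pics/scene0.png

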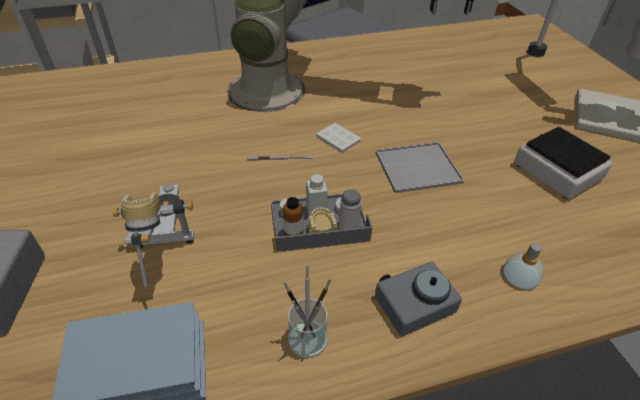

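The top view shows the organiser at (320,182) with the spray can at its back left, the amber bottle back right and the square bottle front centre. The tray is at (178,234) and the articulator plate at (472,240). Next I crop closer for yaws and caps.

```bash
python3 - <<'E'
from h import *
p=ctrl.capture("top")
im=p["img"]
a=cv2.resize(im[130:230,260:380],None,fx=6,fy=6,interpolation=cv2.INTER_CUBIC)[:,:,::-1]
b=cv2.resize(im[105:285,430:550],None,fx=3.3,fy=3.3,interpolation=cv2.INTER_CUBIC)[:,:,::-1]
cv2.imwrite("pics/org.png",a);cv2.imwrite("pics/art.png",b)
E
```

```text
(no output)
```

View pics/org.png

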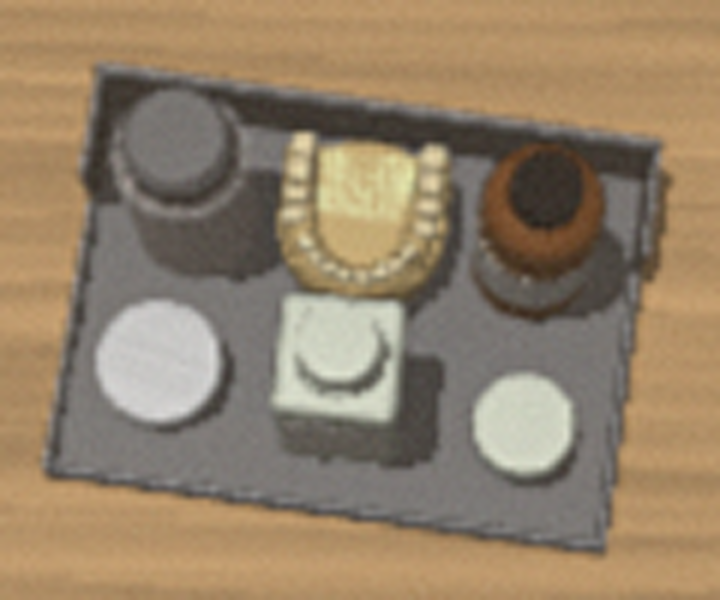

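View pics/art.png

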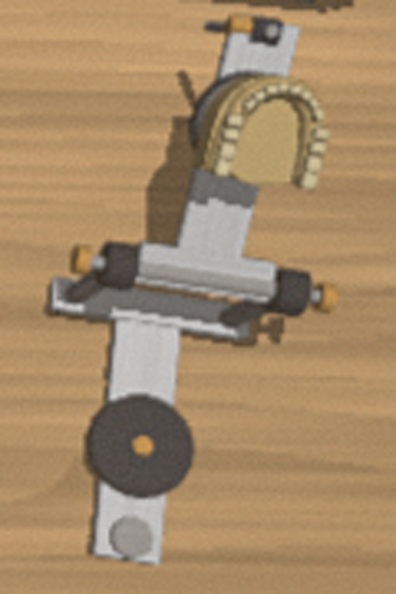

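The crops show clear rims, caps, and the plate with a gold screw at its centre (143,445 in the crop). I'll turn these points into positions.

```bash
python3 - <<'E'
from h import *
p=ctrl.capture("top")
o=lambda u,v,z:at(p,((u+.5)/6-.5+260,(v+.5)/6-.5+130),z)
a=lambda u,v,z:at(p,((u+.5)/3.3-.5+430,(v+.5)/3.3-.5+105),z)
deg=lambda d:np.degrees(np.arctan2(d[1],d[0])).round(2)
FL,FR,BL,BR=o(45,475,12),o(603,550,12),o(97,67,45),o(662,143,45)
print("org corners",FL,FR,BL,BR,"yaw",deg(FL-FR)-90,deg(BL-BR)-90,deg((BL+BR)-(FL+FR)),"centre",(FL+FR+BL+BR)/4,np.linalg.norm(FL-FR),np.linalg.norm(BL-BR),np.linalg.norm(BL+BR-FL-FR)/2)
S,A,Q=o(178,145,103+4),o(547,188,107),o(340,342,106)
print("caps",S,A,Q,"sq shoulder",o(340,357,86))
c=(FL+FR+BL+BR)/4; y=np.radians(deg(FL-FR)-90); R=np.array([[np.cos(y),-np.sin(y)],[np.sin(y),np.cos(y)]])
print("from org",[(c+R@np.array(v)).round(1) for v in((29,60),(29,-60),(-31,0),(29,0),(-1,0))])
print("sq yaw",deg(o(280,297,86)-o(408,297,86))-90,deg(o(273,413,86)-o(400,425,86))-90,deg(o(280,297,86)-o(273,413,86)),deg(o(408,297,86)-o(400,425,86)))
print("tin",o(160,362,23),"jar",o(524,425,34))
P=a(143,445,30);I=a(131,537,30);print("plate",P,"inc",I,deg(P-I),"edges",deg(a(115,320,20)-a(93,553,20)),deg(a(180,325,20)-a(160,562,20)), "hinge bar",deg(a(50,297,30)-a(243,336,30))-90)
for n in("boxes_of",):
  for q in("tray","articulator","spray_can","amber_bottle","square_bottle","cast"): print(q,[(r["score"],r["extent"]) for r in ctrl.boxes_of(q,p)[:1]])
g=p["img"]
hsv=cv2.cvtColor(g[150:300,100:260],cv2.COLOR_RGB2HSV); m=((hsv[:,:,1]<50)).astype(np.uint8)
n,l,st,ce=cv2.connectedComponentsWithStats(m); i=1+st[1:,4].argmax()
cn=cv2.findContours((l==i).astype(np.uint8),0,2)[0][0]; r=cv2.boxPoints(cv2.minAreaRect(cn))+[100,150]
w=np.array([at(p,q,8) for q in r]); print("tray",r.round(1).tolist(),w.tolist(),w.mean(0),[deg(w[i]-w[i-1]) for i in range(4)])
m=((g[215:265,450:495].astype(int).max(2)<75)).astype(np.uint8)
n,l,st,ce=cv2.connectedComponentsWithStats(m); i=1+st[1:,4].argmax()
print("disc",st[i],at(p,cv2.minEnclosingCircle(cv2.findContours((l==i).astype(np.uint8),0,2)[0][0])[0]+np.array([450,215]),30))
E
```

```text
org corners [524.7 110.2] [501.5 -90.5] [667.3  93.8] [ 643.1 -108.1] yaw -6.590000000000003 -6.829999999999998 -6.82 centre [584.15   1.35] 202.03645710613714 203.34514992986675 143.11327681246073
caps [619.2  58.3] [606.9 -63.3] [554.    3.5] sq shoulder [553.5   3.7]
from org [array([619.8,  57.6]), array([606.1, -61.6]), array([553.4,   4.9]), array([613.,  -2.]), array([583.2,   1.5])]
sq yaw 1.2099999999999937 -4.349999999999994 -1.89 -2.5
tin [564.7  69.4] jar [542.1 -60.6]
plate [ 465.1 -324.2] inc [ 407.5 -313.9] -10.14 edges -7.87 -7.82 hinge bar -10.64
tray [(0.75, [131.1, 198.2, 96.0, 76.1])]
articulator [(0.73, [443.9, 109.1, 88.9, 161.9])]
spray_can [(0.91, [280.6, 143.8, 19.3, 30.9])]
amber_bottle [(0.8, [340.2, 150.7, 23.2, 31.8])]
square_bottle [(0.67, [307.7, 179.1, 19.5, 27.1])]
cast [(0.89, [303.2, 152.7, 30.8, 27.1])]
tray [[128.9, 266.7], [135.9, 192.0], [223.7, 200.2], [216.8, 274.9]] [[395.5, 396.3], [556.8, 398.9], [542.5, 206.0], [382.2, 210.0]] [469.25 302.8 ] [np.float64(85.92), np.float64(0.92), np.float64(-94.24), np.float64(178.57)]
disc [ 7 21  1  8  8] [ 464.5 -290.9]
```

```bash
cat >> h.py <<'E'
def phi(s=None):
    s=s or ctrl.sense(); w,x,y,z=s["ee_rot"]
    return np.degrees(np.arctan2(1-2*(x*x+z*z),2*(x*y-w*z)))
def plan(*wps):
    "waypoints (x,y,z,phi): turn first, then shifts in the turned tool frame, mm"
    s=ctrl.sense(); p=np.array(s["eef_pos"]); f=phi(s)
    print("now",p.round(1),"phi",round(f,2),"w",round(s["grip_width"],3),"t",s["time_s"])
    for x,y,z,g in wps:
        d=np.array([x,y,z])-p; a=np.radians(g); 
        print("turn az",round(-np.radians(g-f),4),"shift",np.round([-np.sin(a)*d[0]+np.cos(a)*d[1],np.cos(a)*d[0]+np.sin(a)*d[1],-d[2]],1),"len",np.linalg.norm(d).round())
        p=np.array([x,y,z]);f=g
E
python3 - <<'E'
from h import *
plan((554,4,140,83.25),(554,4,46,83.25),(554,4,170,83.25),(440,306,170,83.25))
import cv2
im=cv2.imread("pics/top0.png")[180:290,110:240]; cv2.imwrite("pics/tray.png",cv2.resize(im,None,fx=5,fy=5,interpolation=2))
E
```

```text
now [137.4 506.7 231.3] phi 74.83 w 1.001 t 1.4
turn az -0.147 shift [-472.8 -450.2   91.3] len 659.0
turn az -0.0 shift [ 0.  0. 94.] len 94.0
turn az -0.0 shift [   0.    0. -124.] len 124.0
turn az -0.0 shift [148.7 286.5   0. ] len 323.0
```

View pics/tray.png

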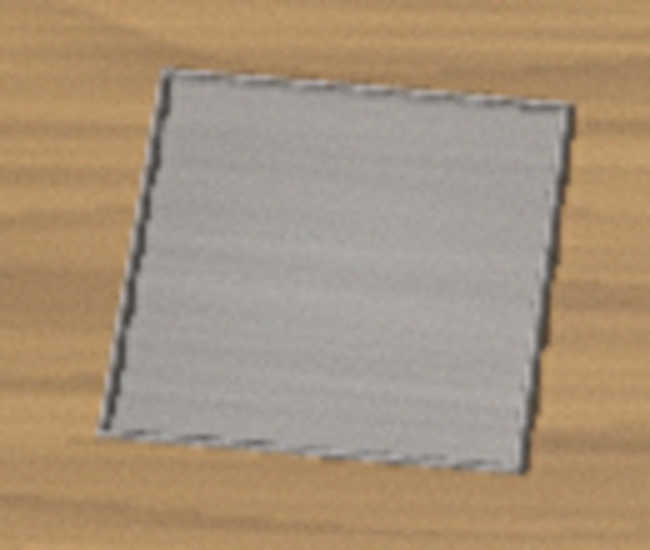

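The tray crop shows corners at about (143,194), (225,201), (215,274), (130,267) in the full picture. That makes its centre about (178,234), and it is empty.

Emit:
send_rows:
  targets:
    - [-1,0,0,0,0,0,-0.147]
    - [-1,-0.0394,-0.0375,0.0076,0,0,0]
    - [-1,-0.0394,-0.0375,0.0076,0,0,0]
    - [-1,-0.0394,-0.0375,0.0076,0,0,0]
    - [-1,-0.0394,-0.0375,0.0076,0,0,0]
    - [-1,-0.0394,-0.0375,0.0076,0,0,0]
    - [-1,-0.0394,-0.0375,0.0076,0,0,0]
    - [-1,-0.0394,-0.0375,0.0076,0,0,0]
    - [-1,-0.0394,-0.0375,0.0076,0,0,0]
    - [-1,-0.0394,-0.0375,0.0076,0,0,0]
  squeeze: 30

```text
time_s: 2.65
eef_pos: [451.0, 128.3, 162.9]
ee_rot: [0.0, 0.059, 0.998, 0.0]
force: [1.5, 1.1, 0.0]
grip_width: 0.995
grip_force: 0.0
```

Emit:
send_rows:
  targets:
    - [-1,-0.0394,-0.0375,0.0076,0,0,0]
    - [-1,-0.0394,-0.0375,0.0076,0,0,0]
    - [-1,-0.0394,-0.0375,0.0076,0,0,0]
    - [-1,0,0,0,0,0,0]
    - [-1,0,0,0,0,0,0]
    - [-1,0,0,0,0,0,0]
    - [-1,0,0,0,0,0,0]
    - [-1,0,0,0,0,0,0]
    - [-1,0,0,0,0,0,0]
    - [-1,0,0,0,0,0,0]

```text
time_s: 3.9
eef_pos: [554.0, 4.3, 140.1]
ee_rot: [0.0, 0.059, 0.998, -0.0]
force: [-0.8, 0.3, -0.6]
grip_width: 0.999
grip_force: 0.0
```

```bash
python3 - <<'E'
from h import *
plan((554,4,46,83.25))
p=ctrl.capture("scene"); save(p,"s1",(180,120,300,170),2.6)
p=ctrl.capture("top"); print(at(p,(178.1,234.05),10)); print(*[at(p,q,10) for q in((143,194),(224.6,201),(214.6,274.4),(130,266.8))])
E
```

```text
now [554.    4.3 140.1] phi 83.25 w 0.999 t 3.9
turn az 0.0001 shift [ 0.  -0.3 94.1] len 94.0
[466.4 298. ]
[552.2 382. ] [540.3 203.5] [383.1 214.1] [395.3 393.2]
```

View pics/s1.png

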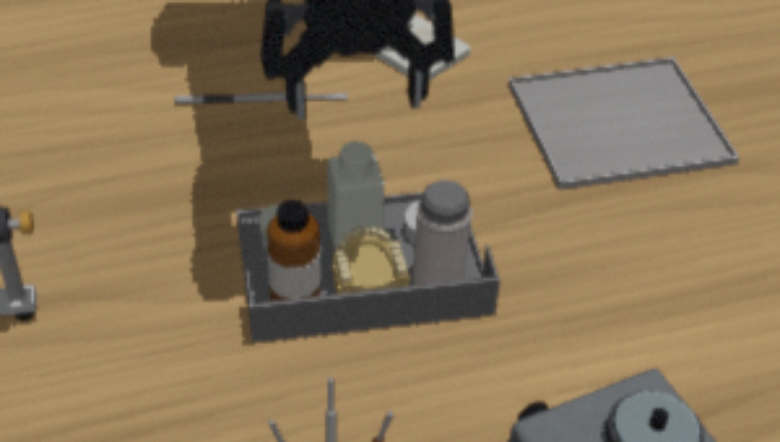

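The picture shows the gripper over the organiser with the fingers on either side of the square bottle, at about crop (295,90) and (418,90). Now I descend and grip.

Emit:
send_rows:
  targets:
    - [-1,0,0,0.03,0,0,0]
    - [-1,0,0,0.03,0,0,0]
    - [-1,0,0,0.024,0,0,0]
    - [-1,0,0,0.01,0,0,0]
    - [-0.5,0,0,0,0,0,0]
    - [-0.2,0,0,0,0,0,0]
    - [0,0,0,0,0,0,0]
    - [0.3,0,0,0,0,0,0]
    - [1,0,0,0,0,0,0]
    - [1,0,0,0,0,0,0]

```text
time_s: 5.25
eef_pos: [554.5, 4.1, 47.1]
ee_rot: [0.001, 0.059, 0.998, -0.0]
force: [-1.3, -0.8, 6.1]
grip_width: 0.491
grip_force: 30.3
```

```bash
python3 - <<'E'
from h import *
plan((554,4,180,83.25),(441,302,180,83.25),(441,302,47,83.25))
s=ctrl.sense();print(s["grip_force"],s["force"],s["joints"])
p=ctrl.capture("scene"); save(p,"s2",(230,120,150,130),4)
E
```

```text
now [554.5   4.1  47.1] phi 83.26 w 0.491 t 5.25
turn az 0.0001 shift [ 5.000e-01 -1.000e-01 -1.329e+02] len 133.0
turn az -0.0 shift [147.2 282.7   0. ] len 319.0
turn az -0.0 shift [  0.   0. 133.] len 133.0
30.26202231645584 [-1.32248726 -0.8234375   6.12694764] [-2.03852709e-01  5.85856052e-01  1.61140701e+00 -1.73725576e-04
  9.42717176e-01 -1.65686558e+00]
```

View pics/s2.png

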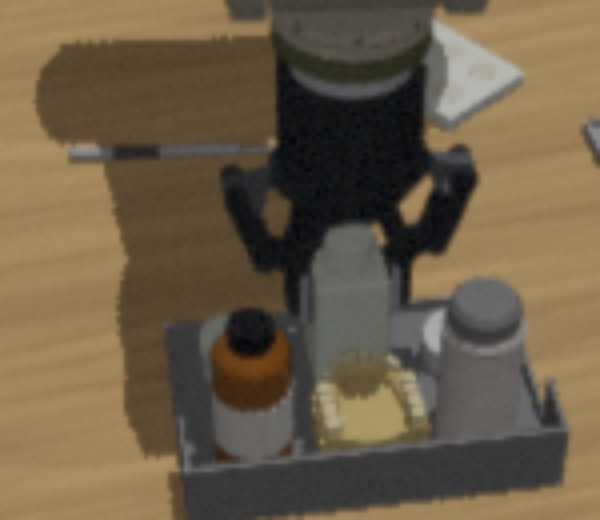

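Emit:
send_rows:
  targets:
    - [1,0,0,-0.02,0,0,0]
    - [1,0,0,-0.05,0,0,0]
    - [1,0,0,-0.05,0,0,0]
    - [1,0.021,0.0404,0,0,0,0]
    - [1,0.021,0.0404,0,0,0,0]
    - [1,0.021,0.0404,0,0,0,0]
    - [1,0.021,0.0404,0,0,0,0]
    - [1,0.021,0.0404,0,0,0,0]
    - [1,0.021,0.0404,0,0,0,0]
    - [1,0.021,0.0404,0,0,0,0]

```text
time_s: 6.55
eef_pos: [440.5, 303.7, 166.1]
ee_rot: [-0.0, 0.059, 0.998, 0.0]
force: [0.3, 0.3, -1.6]
grip_width: 0.493
grip_force: 30.6
```

Emit:
send_rows:
  targets:
    - [1,0,0,0,0,0,0]
    - [1,0,0,0.04,0,0,0]
    - [1,0,0,0.04,0,0,0]
    - [1,0,0,0.026,0,0,0]
    - [1,0,0,0.008,0,0,0]
    - [1,0,0,0.003,0,0,0]
    - [1,0,0,0.0015,0,0,0]
    - [1,0,0,0.001,0,0,0]
    - [1,0,0,0,0,0,0]
    - [1,0,0,0,0,0,0]

```text
time_s: 7.8
eef_pos: [441.6, 302.5, 47.1]
ee_rot: [0.0, 0.059, 0.998, 0.0]
force: [-0.5, -1.0, 2.0]
grip_width: 0.495
grip_force: 30.9
```

Emit:
send_rows:
  targets:
    - [0,0,0,0,0,0,0]
    - [-0.5,0,0,0,0,0,0]
    - [-0.8,0,0,0,0,0,0]
    - [-0.8,0,0,-0.04,0,0,0]
    - [-0.8,0,0,-0.05,0,0,0]
    - [-0.8,0,0,-0.04,0,0,0]
    - [-0.8,0,0,0,0,0,0.1745]
    - [-0.8,0,0,0,0,0,0.1745]
    - [-0.8,0,0,0,0,0,0.1745]
    - [-0.8,0,0,0,0,0,0.1745]

```text
time_s: 9.05
eef_pos: [441.2, 302.3, 176.5]
ee_rot: [-0.0, 0.399, 0.917, -0.0]
force: [0.1, 0.5, -0.6]
grip_width: 0.901
grip_force: 0.0
```

Emit:
send_rows:
  targets:
    - [-0.8,0,0,0,0,0,0.1745]
    - [-0.8,0,0,0,0,0,0.1745]
    - [-0.8,0,0,0,0,0,0.1745]
    - [-0.8,0,0,0,0,0,0.1745]
    - [-0.8,0,0,0,0,0,0.1745]
    - [-0.8,-0.0444,0.0411,0,0,0,0]
    - [-0.8,-0.0444,0.0411,0,0,0,0]
    - [-0.8,-0.0444,0.0411,0,0,0,0]
    - [-0.8,-0.0444,0.0411,0,0,0,0]
    - [-0.8,-0.0444,0.0411,0,0,0,0]

```text
time_s: 10.3
eef_pos: [620.2, 56.1, 176.6]
ee_rot: [-0.0, 0.747, 0.664, 0.0]
force: [0.3, 0.5, 0.6]
grip_width: 0.9
grip_force: 0.0
```

```bash
python3 - <<'E'
from h import *
plan((619.5,58,47,-6.75))
p=ctrl.capture("scene"); save(p,"s3",(230,70,250,180),3)
E
```

```text
now [620.2  56.1 176.6] phi -6.74 w 0.9 t 10.3
turn az 0.0002 shift [  1.8  -1.  129.6] len 130.0
```

View pics/s3.png

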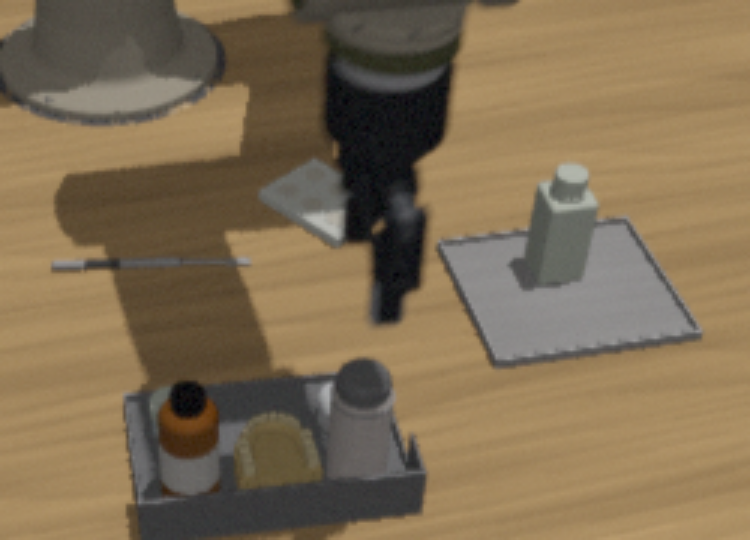

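The square bottle stands upright on the tray at crop (562,235), and the gripper is above the spray can with its closing line along x.

Emit:
send_rows:
  targets:
    - [-0.8,0.0018,-0.001,0.035,0,0,0]
    - [-0.8,0,0,0.045,0,0,0]
    - [-0.8,0,0,0.035,0,0,0]
    - [-0.8,0,0,0.0145,0,0,0]
    - [-0.5,0,0,0,0,0,0]
    - [-0.2,0,0,0,0,0,0]
    - [0,0,0,0,0,0,0]
    - [0.3,0,0,0,0,0,0]
    - [1,0,0,0,0,0,0]
    - [1,0,0,0,0,0,0]

```text
time_s: 11.6
eef_pos: [619.7, 59.6, 48.9]
ee_rot: [0.001, 0.747, 0.664, 0.001]
force: [1.7, -0.1, 6.2]
grip_width: 0.521
grip_force: 30.2
```

```bash
python3 - <<'E'
from h import *
s=ctrl.sense();print(s["grip_force"],s["force"],s["joints"])
x,y,z=s["eef_pos"]
plan((x,y,z+120,-6.75),(504,352,z+120,-6.75))
E
```

```text
30.24253774434328 [ 1.65808776 -0.11665333  6.19630357] [-9.20115481e-02  7.06292534e-01  1.38338652e+00 -1.52394494e-05
  1.04823313e+00  2.55027818e-02]
now [619.7  59.6  48.9] phi -6.73 w 0.521 t 11.6
turn az 0.0003 shift [   0.    0. -120.] len 120.0
turn az -0.0 shift [ 276.8 -149.3   -0. ] len 314.0
```

Emit:
send_rows:
  targets:
    - [1,0,0,-0.02,0,0,0]
    - [1,0,0,-0.05,0,0,0]
    - [1,0,0,-0.05,0,0,0]
    - [1,0.0395,-0.0213,0,0,0,0]
    - [1,0.0395,-0.0213,0,0,0,0]
    - [1,0.0395,-0.0213,0,0,0,0]
    - [1,0.0395,-0.0213,0,0,0,0]
    - [1,0.0395,-0.0213,0,0,0,0]
    - [1,0.0395,-0.0213,0,0,0,0]
    - [1,0.0395,-0.0213,0,0,0,0]

```text
time_s: 12.85
eef_pos: [502.1, 353.0, 167.3]
ee_rot: [0.0, 0.747, 0.664, -0.0]
force: [0.4, -0.0, -1.9]
grip_width: 0.519
grip_force: 30.9
```

Emit:
send_rows:
  targets:
    - [1,0,0,0,0,0,0]
    - [1,0,0,0.04,0,0,0]
    - [1,0,0,0.04,0,0,0]
    - [1,0,0,0.026,0,0,0]
    - [1,0,0,0.008,0,0,0]
    - [1,0,0,0.003,0,0,0]
    - [1,0,0,0.0015,0,0,0]
    - [1,0,0,0.001,0,0,0]
    - [1,0,0,0,0,0,0]
    - [1,0,0,0,0,0,0]

```text
time_s: 14.1
eef_pos: [503.5, 352.1, 48.9]
ee_rot: [0.0, 0.747, 0.664, 0.001]
force: [-0.6, 0.0, 6.1]
grip_width: 0.524
grip_force: 30.5
```

Emit:
send_rows:
  targets:
    - [0.1,0,0,0,0,0,0]
    - [-0.4,0,0,0,0,0,0]
    - [-0.8,0,0,0,0,0,0]
    - [-0.8,0,0,-0.04,0,0,0]
    - [-0.8,0,0,-0.05,0,0,0]
    - [-0.8,0,0,-0.04,0,0,0]
    - [-0.8,-0.0444,0.0168,0,0,0,0]
    - [-0.8,-0.0444,0.0168,0,0,0,0]
    - [-0.8,-0.0444,0.0168,0,0,0,0]
    - [-0.8,-0.0444,0.0168,0,0,0,0]

```text
time_s: 15.35
eef_pos: [549.0, 166.1, 177.6]
ee_rot: [0.0, 0.747, 0.664, -0.0]
force: [0.2, -0.1, 0.2]
grip_width: 0.899
grip_force: 0.0
```

Emit:
send_rows:
  targets:
    - [-0.8,-0.0444,0.0168,0,0,0,0]
    - [-0.8,-0.0444,0.0168,0,0,0,0]
    - [-0.8,-0.0444,0.0168,0,0,0,0]
    - [-0.8,-0.0444,0.0168,0,0,0,0]
    - [-0.8,-0.0444,0.0168,0,0,0,0]
    - [-0.8,0,0,0,0,0,0]
    - [-0.8,0,0,0,0,0,0]
    - [-0.8,0,0,0,0,0,0]
    - [-0.8,0,0,0.03,0,0,0]
    - [-0.8,0,0,0,0,0,0]

```text
time_s: 16.6
eef_pos: [605.2, -61.6, 146.0]
ee_rot: [-0.002, 0.747, 0.665, -0.001]
force: [-0.7, 0.0, 0.2]
grip_width: 0.901
grip_force: 0.0
```

```bash
python3 - <<'E'
from h import *
plan((606.5,-62.5,47.5,-6.75))
E
```

```text
now [605.2 -61.6 146. ] phi -6.66 w 0.901 t 16.6
turn az 0.0015 shift [-0.7  1.4 98.5] len 98.0
```

Emit:
send_rows:
  targets:
    - [-0.8,0,0,0.03,0,0,0]
    - [-0.8,0,0,0.04,0,0,0]
    - [-0.8,0,0,0.0205,0,0,0]
    - [-0.8,0,0,0.008,0,0,0]
    - [-0.5,0,0,0,0,0,0]
    - [-0.2,0,0,0,0,0,0]
    - [0,0,0,0,0,0,0]
    - [0.3,0,0,0,0,0,0]
    - [1,0,0,0,0,0,0]
    - [1,0,0,0,0,0,0]

```text
time_s: 17.85
eef_pos: [607.0, -63.0, 50.4]
ee_rot: [0.001, 0.747, 0.664, 0.001]
force: [0.1, -0.6, 6.2]
grip_width: 0.499
grip_force: 29.8
```

```bash
python3 - <<'E'
from h import *
x,y,z=ctrl.sense()["eef_pos"]
plan((x,y,z+120,-6.75),(489,240,z+120,-6.75))
E
```

```text
now [607.  -63.   50.4] phi -6.74 w 0.499 t 17.85
turn az 0.0003 shift [   0.    0. -120.] len 120.0
turn az -0.0 shift [ 287.  -152.8   -0. ] len 325.0
```

Emit:
send_rows:
  targets:
    - [1,0,0,-0.02,0,0,0]
    - [1,0,0,-0.05,0,0,0]
    - [1,0,0,-0.05,0,0,0]
    - [1,0.0412,-0.0218,0,0,0,0]
    - [1,0.0412,-0.0218,0,0,0,0]
    - [1,0.0412,-0.0218,0,0,0,0]
    - [1,0.0412,-0.0218,0,0,0,0]
    - [1,0.0412,-0.0218,0,0,0,0]
    - [1,0.0412,-0.0218,0,0,0,0]
    - [1,0.0412,-0.0218,0,0,0,0]

```text
time_s: 19.1
eef_pos: [487.6, 242.8, 169.1]
ee_rot: [-0.0, 0.747, 0.664, -0.0]
force: [1.6, -1.1, -1.2]
grip_width: 0.495
grip_force: 31.0
```

Emit:
send_rows:
  targets:
    - [1,0,0,0,0,0,0]
    - [1,0,0,0.04,0,0,0]
    - [1,0,0,0.04,0,0,0]
    - [1,0,0,0.026,0,0,0]
    - [1,0,0,0.008,0,0,0]
    - [1,0,0,0.003,0,0,0]
    - [1,0,0,0.0015,0,0,0]
    - [1,0,0,0.001,0,0,0]
    - [1,0,0,0,0,0,0]
    - [1,0,0,0,0,0,0]

```text
time_s: 20.35
eef_pos: [489.0, 241.7, 50.4]
ee_rot: [0.0, 0.747, 0.664, 0.001]
force: [-0.1, -0.2, 5.8]
grip_width: 0.497
grip_force: 31.4
```

Emit:
send_rows:
  targets:
    - [0.1,0,0,0,0,0,0]
    - [-0.4,0,0,0,0,0,0]
    - [-0.8,0,0,0,0,0,0]
    - [-0.8,0,0,-0.04,0,0,0]
    - [-0.8,0,0,-0.05,0,0,0]
    - [-1,0,0,-0.04,0,0,0]
    - [-1,0,0,0,0,0,-0.1745]
    - [-1,0,0,0,0,0,-0.1745]
    - [-1,0,0,0,0,0,-0.1745]
    - [-1,0,0,0,0,0,-0.1745]

```text
time_s: 21.6
eef_pos: [488.4, 241.5, 179.4]
ee_rot: [-0.0, 0.473, 0.881, -0.0]
force: [-1.2, -0.2, -0.2]
grip_width: 1.003
grip_force: 0.0
```

```bash
python3 - <<'E'
from h import *
p=ctrl.capture("top"); save(p,"top1")
a=cv2.resize(p["img"][130:230,260:380],None,fx=6,fy=6,interpolation=cv2.INTER_CUBIC)[:,:,::-1]
cv2.imwrite("pics/cast.png",a)
for q in("cast","spray_can","amber_bottle","square_bottle"): print(q,[(r["score"],at(p,r["point"],4)) for r in ctrl.landmark_of(q,p)[:1]],[(r["score"],r["extent"]) for r in ctrl.boxes_of(q,p)[:1]])
E
```

```text
cast [(0.71, array([583.3,   7.7]))] [(0.7, [304.2, 155.6, 29.0, 26.0])]
spray_can [(0.38, array([444.5, 294.1]))] []
amber_bottle [(0.88, array([492.5, 237.2]))] [(0.79, [186.5, 206.2, 30.4, 28.8])]
square_bottle [(0.6, array([436.9, 297.5]))] []
```

View pics/cast.png

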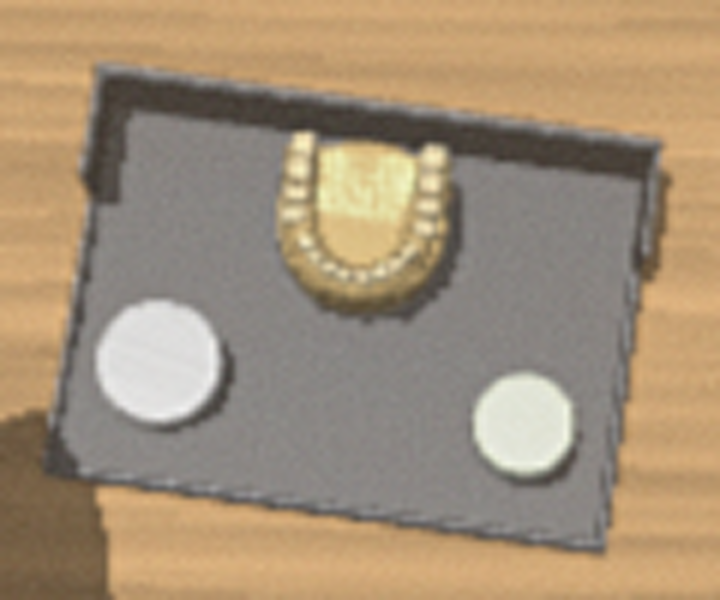

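The organiser now holds only the cast, with its round front at crop (363,318) and tooth ends at (303,133) and (436,148), plus the tin and the jar. I'll measure the cast from its silhouette.

```bash
python3 - <<'E'
from h import *
p=ctrl.capture("top")
o=lambda u,v,z:at(p,((u+.5)/6-.5+260,(v+.5)/6-.5+130),z)
print("sides",o(278,212,34),o(455,235,34),"front z34",o(363,318,34),"z18",o(363,318,18),"tooth ends z53",o(303,131,53),o(436,146,53))
# silhouette: colour segmentation, upscaled
g=cv2.resize(p["img"][145:195,295:345],None,fx=8,fy=8,interpolation=2); h=cv2.cvtColor(g,cv2.COLOR_RGB2HSV)
m=((h[:,:,1]>75)&(h[:,:,0]<35)).astype(np.uint8); m=cv2.morphologyEx(m,3,np.ones((9,9)))
n,l,st,ce=cv2.connectedComponentsWithStats(m); i=1+st[1:,4].argmax()
pts=cv2.findContours((l==i).astype(np.uint8),0,1)[0][0][:,0]
px=(pts+.5)/8-.5+[295,145]
w=np.array([at(p,q,36) for q in px]); 
for yaw in(-4,-5,-6,-6.75,-7.5,-8.5,-10):
    a=np.radians(yaw); ex=np.array([np.cos(a),np.sin(a)]);ey=np.array([-ex[1],ex[0]])
    u=w@ex;v=w@ey; print(yaw,"width",np.ptp(v).round(1),"len",np.ptp(u).round(1),"mid at x613",((ex*613/ex[0]*0+ex*u.mean())+ey*(v.max()+v.min())/2).round(1))
E
```

```text
sides [618.1  28.2] [610.8 -35.3] front z34 [579.7  -3.1] z18 [583.6  -2.9] tooth ends z53 [642.3  19.3] [637.8 -27.7]
-4 width 60.5 len 64.4 mid at x613 [618.3  -2.8]
-5 width 60.9 len 64.3 mid at x613 [618.3  -2.7]
-6 width 61.2 len 64.3 mid at x613 [618.4  -2.5]
-6.75 width 61.5 len 64.3 mid at x613 [618.4  -2.4]
-7.5 width 61.7 len 64.3 mid at x613 [618.4  -2.3]
-8.5 width 62.1 len 64.4 mid at x613 [618.5  -2.2]
-10 width 62.5 len 64.5 mid at x613 [618.6  -2. ]
```

Emit:
send_rows:
  targets:
    - [-1,0,0,0,0,0,-0.1745]
    - [-1,0,0,0,0,0,-0.1745]
    - [-1,0,0,0,0,0,-0.1745]
    - [-1,0,0,0,0,0,-0.1745]
    - [-1,0,0,0,0,0,-0.1745]
    - [-1,-0.0326,-0.0455,0,0,0,0]
    - [-1,-0.0326,-0.0455,0,0,0,0]
    - [-1,-0.0326,-0.0455,0,0,0,0]
    - [-1,-0.0326,-0.0455,0,0,0,0]
    - [-1,-0.0326,-0.0455,0,0,0,0]

```text
time_s: 23.35
eef_pos: [624.3, -5.3, 179.7]
ee_rot: [0.0, 0.059, 0.998, 0.0]
force: [0.9, 0.6, -0.7]
grip_width: 0.998
grip_force: 0.0
```

Emit:
send_rows:
  targets:
    - [-1,0,0,0.04,0,0,0]
    - [-1,0,0,0.04,0,0,0]
    - [-1,0,0,0.02,0,0,0]
    - [-1,0,0,0,0,0,0]
    - [-1,0,0,0,0,0,0]
    - [-1,0,0,0,0,0,0]
    - [-1,0,0,0,0,0,0]
    - [-1,0,0,0,0,0,0]
    - [-1,0,0,0,0,0,0]
    - [-1,0,0,0,0,0,0]

```text
time_s: 24.6
eef_pos: [623.6, -3.6, 79.6]
ee_rot: [0.0, 0.059, 0.998, -0.0]
force: [0.8, 0.4, -0.4]
grip_width: 0.996
grip_force: 0.0
```

```bash
python3 - <<'E'
from h import *
plan((623.9,-3.4,5,83.25))
p=ctrl.capture("scene"); save(p,"s4",(230,120,250,150),3)
E
```

```text
now [623.6  -3.6  79.6] phi 83.25 w 0.996 t 24.6
turn az -0.0 shift [-0.2  0.2 74.6] len 75.0
```

View pics/s4.png

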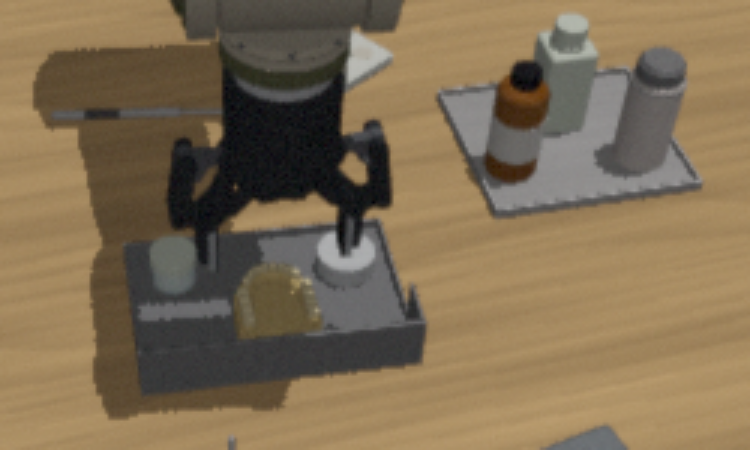

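All three containers stand upright on the tray, and the fingers straddle the cast, whose sides are at crop (240,300) and (320,300). Now I lower and grip.

Emit:
send_rows:
  targets:
    - [-1,0,0,0.025,0,0,0]
    - [-1,0,0,0.025,0,0,0]
    - [-1,0,0,0.017,0,0,0]
    - [-1,0,0,0.0075,0,0,0]
    - [-0.8,0,0,0,0,0,0]
    - [-0.6,0,0,0,0,0,0]
    - [-0.5,0,0,0,0,0,0]
    - [-0.4,0,0,0,0,0,0]
    - [0,0,0,0,0,0,0]
    - [1,0,0,0,0,0,0]
  squeeze: 40

```text
time_s: 25.9
eef_pos: [624.0, -3.6, 6.0]
ee_rot: [0.001, 0.059, 0.998, -0.0]
force: [-1.7, -0.2, 5.3]
grip_width: 0.695
grip_force: 43.2
```

Emit:
send_rows:
  targets:
    - [1,0,0,0,0,0,0]
    - [1,0,0,0,0,0,0]
    - [1,0,0,-0.01,0,0,0]
    - [1,0,0,-0.03,0,0,0]
    - [1,0,0,-0.04,0,0,0]
    - [1,0,0,-0.04,0,0,0]
    - [1,0,0,-0.03,0,0,0]
    - [1,0,0,0,0,0,0]
    - [1,0,0,0,0,0,0]
    - [1,0,0,0,0,0,0]

```text
time_s: 27.15
eef_pos: [623.0, -3.5, 153.4]
ee_rot: [-0.001, 0.059, 0.998, 0.0]
force: [-0.8, 0.9, -1.9]
grip_width: 0.695
grip_force: 44.0
```

```bash
python3 - <<'E'
from h import *
ims=[];
for _ in range(4): p=ctrl.capture("top"); ims.append(p["img"].astype(float))
g=np.mean(ims,0); sat=g[:,:,2]-0.62*g[:,:,0]   # blue relative to wood: high on steel
b=g[:,:,2]
def cross(r,c0,c1,rising):
    v=sat[r,c0:c1]; t=(v[:3].mean()+v[-3:].mean())/2
    for i in range(len(v)-1):
        if (v[i]-t)*(v[i+1]-t)<=0 and ((v[i+1]>v[i])==rising): return c0+i+(t-v[i])/(v[i+1]-v[i])
L=[];Rr=[]
for r in list(range(206,222))+list(range(258,270)):
    # expected edges linear from crop reading
    eL=430+(115-(r-202)*22/70.6)/3.3; eR=430+(180-(r-203.5)*20/71.8)/3.3
    l=cross(r,int(eL)-5,int(eL)+6,True); q=cross(r,int(eR)-5,int(eR)+6,False)
    if l: L.append(at(p,(l,r),18))
    if q: Rr.append(at(p,(q,r),18))
for n,E in(("L",L),("R",Rr)):
    E=np.array(E); E2=E
    for _ in range(4):
        k=np.polyfit(E2[:,0],E2[:,1],1); e=E2[:,1]-np.polyval(k,E2[:,0]); E2=E2[abs(e)<max(1.5*e.std(),.3)]
    print(n,len(E),len(E2),"yaw",np.degrees(np.arctan(k[0])).round(2),"y at x465",np.polyval(k,465).round(1),e.std().round(2))
# disc: dark
s=g[215:265,450:495]; s8=cv2.resize(s.astype(np.uint8),None,fx=8,fy=8,interpolation=2)
for th in(85,95,105):
    m=(s8.max(2)<th).astype(np.uint8); m=cv2.morphologyEx(m,cv2.MORPH_CLOSE,np.ones((25,25)));m=cv2.morphologyEx(m,cv2.MORPH_OPEN,np.ones((41,41)))
    c=max(cv2.findContours(m,0,1)[0],key=cv2.contourArea); (cx,cy),ax,an=cv2.fitEllipse(c)
    px=((cx+.5)/8-.5+450,(cy+.5)/8-.5+215); print(th,px,np.array(ax)/8,at(p,px,30))
# incisal table
s=g[255:285,455:485]; print([at(p,(469.7,267.7),z) for z in(20,25,30,35)])
q=ctrl.capture("scene"); cv2.imwrite("pics/arts.png",cv2.resize(q["img"][170:300,100:220],None,fx=4.6,fy=4.6,interpolation=2)[:,:,::-1])
print(proj(q,(465,-324,30)))
E
```

```text
L 28 26 yaw -8.01 y at x465 -302.6 0.18
R 28 26 yaw -7.96 y at x465 -345.8 0.13Traceback (most recent call last):
  File "<stdin>", line 26, in <module>
ValueError: max() iterable argument is empty
```

```bash
python3 - <<'E'
from h import *
p=ctrl.capture("top"); g=p["img"]
print(g[240,450:495].max(1).tolist())
s8=cv2.resize(g[215:265,450:495],None,fx=8,fy=8,interpolation=2)
save(p,"art2",(430,190,90,100),5)
for th in(70,85,100):
    m=(s8.max(2)<th).astype(np.uint8); m=cv2.morphologyEx(m,cv2.MORPH_CLOSE,np.ones((25,25)));m=cv2.morphologyEx(m,cv2.MORPH_OPEN,np.ones((41,41)))
    cs=cv2.findContours(m,0,1)[0]
    if cs:
        c=max(cs,key=cv2.contourArea); (cx,cy),ax,an=cv2.fitEllipse(c)
        px=((cx+.5)/8-.5+450,(cy+.5)/8-.5+215); print(th,px,np.array(ax)/8,at(p,px,30))
E
```

```text
[197, 197, 199, 202, 203, 151, 93, 78, 89, 94, 91, 94, 90, 90, 91, 84, 95, 89, 91, 86, 147, 207, 214, 217, 220, 225, 149, 89, 89, 94, 90, 91, 86, 90, 91, 90, 91, 88, 127, 178, 185, 188, 186, 187, 193]
100 (471.64802169799805, 239.81673431396484) [29.51163673 32.19947815] [ 464.4 -321.4]
```

View pics/art2.png

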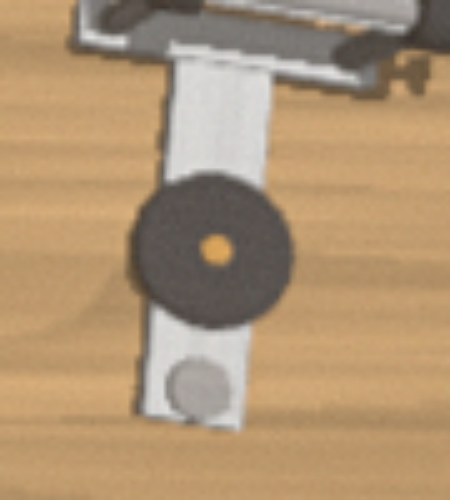

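```bash
python3 - <<'E'
from h import *
p=ctrl.capture("top"); th=np.radians(np.arange(0,360,2))
g=p["img"].astype(float).max(2)
for c in((465,-324.2),(465,-323.2)):
    for z in(30,22):
        C=np.array([proj(p,(c[0]+33*np.cos(t),c[1]+33*np.sin(t),z)) for t in th]); print(c,z,C.min(0),C.max(0),proj(p,(*c,z)))
print("columns @472..474 vertical",g[218:262,480].astype(int).tolist(), g[218:262,466].astype(int).tolist())
q=ctrl.capture("scene"); G=q["img"]
C=np.array([proj(q,(465+33*np.cos(t),-324+33*np.sin(t),30)) for t in th]); print("scene",C.min(0),C.max(0),proj(q,(465,-324,30)))
im=cv2.resize(G[170:270,100:220],None,fx=6,fy=6,interpolation=2)[:,:,::-1].copy()
cv2.polylines(im,[((C-[100,170]+.5)*6-.5).astype(np.int32)],True,(0,0,255),1); cv2.imwrite("pics/arts.png",im)
plan((465,-324,150,82))
E
```

```text
(465, -324.2) 30 [457.1 223.9] [488.9 255.5] [473.  239.6]
(465, -324.2) 22 [455.9 224.4] [487.3 255.7] [471.6 239.9]
(465, -323.2) 30 [456.6 223.9] [488.4 255.5] [472.5 239.6]
(465, -323.2) 22 [455.4 224.4] [486.9 255.7] [471.1 239.9]
columns @472..474 vertical [214, 214, 215, 213, 213, 211, 216, 217, 183, 123, 84, 83, 86, 91, 93, 91, 89, 90, 90, 87, 90, 93, 89, 91, 95, 92, 90, 91, 89, 88, 90, 86, 88, 88, 88, 92, 153, 194, 200, 204, 205, 198, 196, 195] [212, 214, 215, 213, 214, 216, 218, 159, 96, 86, 90, 87, 87, 92, 88, 94, 94, 89, 88, 95, 94, 90, 90, 94, 91, 87, 90, 92, 92, 92, 93, 91, 91, 90, 87, 89, 166, 214, 223, 216, 217, 217, 215, 211]
scene [150.5 192.8] [180.7 213.5] [165.7 202.9]
now [623.6  -3.6 154.9] phi 83.25 w 0.697 t 27.5
turn az 0.0218 shift [ 112.5 -339.4    4.9] len 358.0
```

View pics/arts.png

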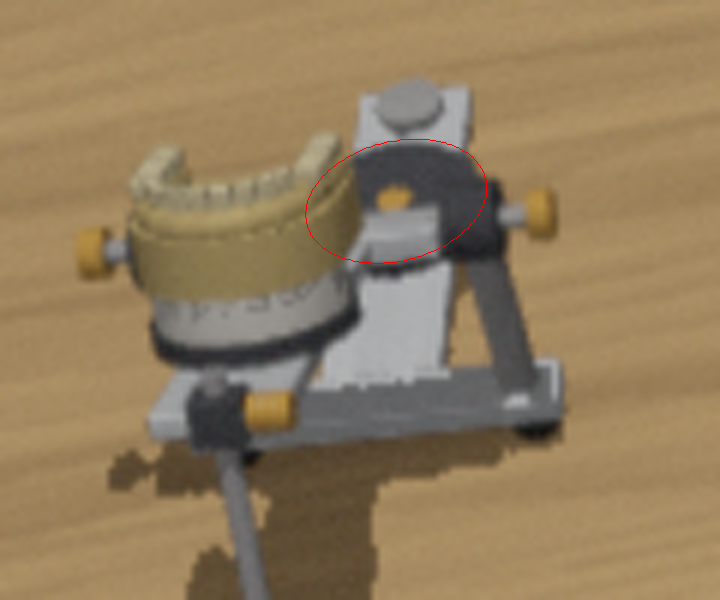

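The scene view agrees: the projected plate circle lies on the disc. Plate centre is about (464.7, -323.7) and its yaw -8.0°. I move the cast clear of the hinge first in -x, then across.

Emit:
send_rows:
  targets:
    - [1,0,0,0,0,0,0.0218]
    - [1,0.049,-0.0069,0,0,0,0]
    - [1,0.049,-0.0069,0,0,0,0]
    - [1,0.049,-0.0069,0,0,0,0]
    - [1,-0.0064,-0.0455,0,0,0,0]
    - [1,-0.0064,-0.0455,0,0,0,0]
    - [1,-0.0064,-0.0455,0,0,0,0]
    - [1,-0.0064,-0.0455,0,0,0,0]
    - [1,-0.0064,-0.0455,0,0,0,0]
    - [1,-0.0064,-0.0455,0,0,0,0]

```text
time_s: 28.75
eef_pos: [475.1, -280.9, 155.3]
ee_rot: [0.0, 0.07, 0.998, -0.0]
force: [0.7, 1.4, -2.4]
grip_width: 0.693
grip_force: 44.0
```

```bash
python3 - <<'E'
from h import *
plan((475.6,-325.2,100,82))
p=ctrl.capture("scene"); save(p,"s5",(80,60,240,180),3.2)
x,y,z=ctrl.sense()["eef_pos"]
for h in(0,73,150,200,250): print(h,(proj(p,(x,y,z+h))-[80,60])*3.2)
E
```

```text
now [ 475.1 -280.9  155.3] phi 81.94 w 0.693 t 28.75
turn az -0.001 shift [ -6.7 -43.8  55.3] len 71.0
0 [293.76 319.36]
73 [269.12 226.88]
150 [239.68 117.12]
200 [218.56  38.4 ]
250 [195.52 -47.68]
```

View pics/s5.png

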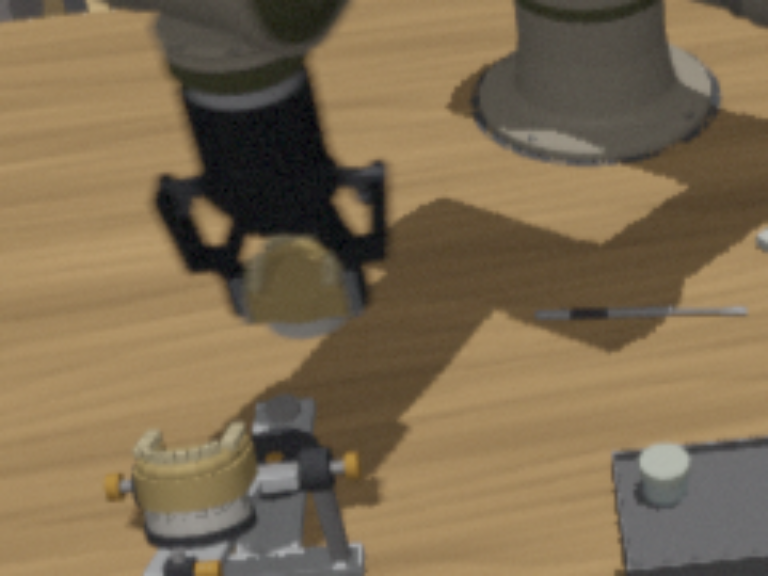

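The cast hangs level in the gripper at crop (300,285) and the wrist stands clear of the hinge.

Emit:
send_rows:
  targets:
    - [1,-0.0067,-0.0438,0,0,0,0]
    - [1,0,0,0,0,0,0]
    - [1,0,0,0.04,0,0,0]
    - [1,0,0,0.04,0,0,0]
    - [1,0,0,0.028,0,0,0]
    - [1,0,0,0,0,0,0]
    - [1,0,0,0,0,0,0]
    - [1,0,0,0,0,0,0]
    - [1,0,0,0,0,0,0]
    - [1,0,0,0,0,0,0]

```text
time_s: 30.05
eef_pos: [475.8, -323.7, 47.5]
ee_rot: [0.0, 0.07, 0.998, -0.0]
force: [0.3, 0.4, -2.0]
grip_width: 0.699
grip_force: 44.4
```

```bash
python3 - <<'E'
from h import *
plan((475.6,-325.2,31,82))
p=ctrl.capture("top"); save(p,"art3",(425,185,100,100),6)
a=np.radians(-8); ex=np.array([np.cos(a),np.sin(a)]);
E
```

```text
now [ 475.8 -323.7   47.5] phi 82.0 w 0.699 t 30.05
turn az -0.0 shift [ 0.  -1.5 16.5] len 17.0
```

View pics/art3.png

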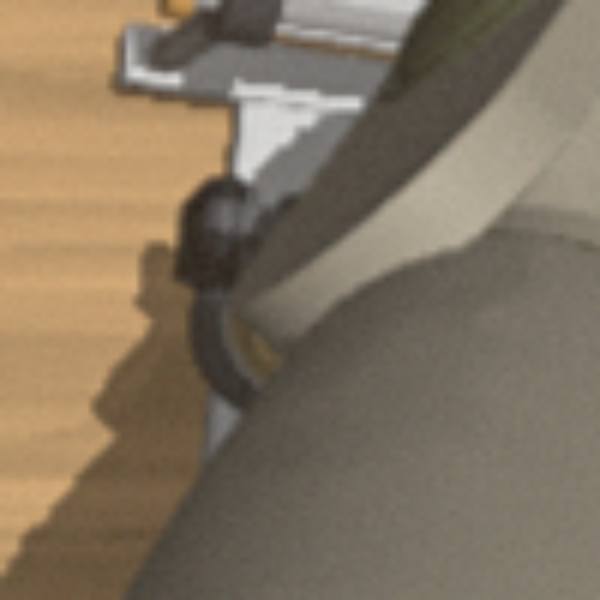

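Only the left rim of the plate shows at crop (195,340), the arm hides the rest. I lower slowly and watch the force.

Emit:
send_rows:
  targets:
    - [1,0,-0.0015,0.006,0,0,0]
    - [1,0,0,0.004,0,0,0]
    - [1,0,0,0.003,0,0,0]
    - [1,0,0,0.001,0,0,0]
    - [1,0,0,0.001,0,0,0]
    - [1,0,0,0.0005,0,0,0]
    - [1,0,0,0,0,0,0]
    - [1,0,0,0,0,0,0]
    - [1,0,0,0,0,0,0]
    - [1,0,0,0,0,0,0]

```text
time_s: 31.35
eef_pos: [475.6, -325.1, 32.0]
ee_rot: [0.0, 0.07, 0.998, -0.0]
force: [-2.9, 2.5, 5.6]
grip_width: 0.695
grip_force: 45.3
```

Emit:
send_rows:
  targets:
    - [1,0,0,0.0005,0,0,0]
    - [1,0,0,0.0005,0,0,0]
    - [1,0,0,0,0,0,0]
    - [1,0,0,0,0,0,0]
    - [1,0,0,0,0,0,0]
    - [1,0,0,0,0,0,0]
    - [1,0,0,0,0,0,0]
    - [1,0,0,0,0,0,0]
    - [1,0,0,0,0,0,0]
    - [1,0,0,0,0,0,0]

```text
time_s: 32.6
eef_pos: [475.7, -325.1, 32.0]
ee_rot: [0.0, 0.07, 0.998, -0.0]
force: [-5.4, 4.9, 15.0]
grip_width: 0.7
grip_force: 46.4
```

Emit:
send_rows:
  targets:
    - [1,0,0,-0.0008,0,0,0]
    - [1,0,0,0,0,0,0]
    - [-0.4,0,0,0,0,0,0]
    - [-0.6,0,0,0,0,0,0]
    - [-0.8,0,0,0,0,0,0]
    - [-0.9,0,0,0,0,0,0]
    - [-0.9,0,0,-0.02,0,0,0]
    - [-0.9,0,0,-0.04,0,0,0]
    - [-0.9,0,0,-0.04,0,0,0]
    - [-0.9,0,0,-0.04,0,0,0]
  squeeze: 30

```text
time_s: 33.85
eef_pos: [475.5, -325.0, 172.6]
ee_rot: [-0.0, 0.07, 0.998, 0.0]
force: [0.3, -0.4, -1.0]
grip_width: 0.951
grip_force: 0.0
```

Emit:
send_rows:
  targets:
    - [-0.9,0.0064,0.0455,0,0,0,0]
    - [-0.9,0.0064,0.0455,0,0,0,0]
    - [-0.9,0.0064,0.0455,0,0,0,0]
    - [-0.9,0.0064,0.0455,0,0,0,0]
    - [-0.9,0.0064,0.0455,0,0,0,0]
    - [-0.9,0.0064,0.0455,0,0,0,0]
    - [-0.9,0.0064,0.0455,0,0,0,0]
    - [-0.9,0.0064,0.0455,0,0,0,0]
    - [-0.9,0.0064,0.0455,0,0,0,0]
    - [-0.9,0.0064,0.0455,0,0,0,0]

```text
time_s: 35.1
eef_pos: [475.4, 135.9, 171.4]
ee_rot: [0.0, 0.07, 0.998, 0.0]
force: [0.0, -0.4, 0.0]
grip_width: 0.948
grip_force: 0.0
```

```bash
python3 - <<'E'
from h import *
plan((503.5,352.1,180,-6.75))
ims=[]
for _ in range(3): p=ctrl.capture("top"); ims.append(p["img"].astype(float))
for n in ("cast",): print([(r["score"],r["point"],at(p,r["point"],30)) for r in ctrl.landmark_of(n,p)],[(r["score"],r["extent"]) for r in ctrl.boxes_of(n,p)])
save(p,"art4",(430,190,90,100),5)
a=np.radians(-8); ex=np.array([np.cos(a),np.sin(a)]);ey=np.array([-ex[1],ex[0]]); c=np.array([464.7,-323.7]); a0=c-30*ex
print("expected origin",a0.round(1))
g=np.mean(ims,0).astype(np.uint8); o0,s0=(450,205),8
g8=cv2.resize(g[205:265,450:500],None,fx=8,fy=8,interpolation=2); h=cv2.cvtColor(g8,cv2.COLOR_RGB2HSV)
for lo in(60,75,90):
    m=((h[:,:,1]>lo)&(h[:,:,0]<35)).astype(np.uint8)
    # limit to neighbourhood of the plate disc to reject wood
    C=np.array([proj(p,(c[0]+36*np.cos(t),c[1]+36*np.sin(t),z)) for t in np.radians(range(0,360,5)) for z in(30,79)])
    msk=np.zeros_like(m); cv2.fillConvexPoly(msk,cv2.convexHull(((C-o0+.5)*8-.5).astype(np.int32)),1)
    m&=msk; m=cv2.morphologyEx(m,2,np.ones((5,5))); n,l,st,ce=cv2.connectedComponentsWithStats(m); i=1+st[1:,4].argmax()
    print(lo,"area",st[i],"centroid",(ce[i]+.5)/8-.5+o0)
print((g[240,452:496].astype(int)).tolist())
E
```

```text
now [475.4 135.9 171.4] phi 82.0 w 0.948 t 35.1
turn az 1.549 shift [218.    2.5  -8.6] len 218.0
[(0.79, [470.5, 253.9], array([ 435.2, -317.6])), (0.68, [469.6, 241.4], array([ 461., -317.]))] [(0.9, [460.9, 220.6, 33.9, 34.7])]
expected origin [ 435.  -319.5]
60 area [   47   118   353   296 72049] centroid [479.54313297 237.62343943]
75 area [   47   118   353   296 60170] centroid [479.66315024 237.89568722]
90 area [   47   119   353   294 48267] centroid [480.12537163 238.21989532]
[[198, 159, 113], [201, 163, 115], [202, 163, 115], [152, 123, 86], [92, 75, 56], [76, 69, 63], [90, 83, 79], [89, 83, 78], [96, 90, 81], [104, 93, 77], [102, 86, 61], [102, 86, 59], [135, 117, 82], [201, 174, 120], [158, 136, 94], [161, 137, 94], [197, 169, 116], [219, 190, 132], [188, 163, 114], [180, 157, 113], [178, 156, 110], [201, 174, 121], [213, 183, 126], [210, 183, 124], [212, 183, 125], [211, 182, 125], [211, 182, 126], [210, 181, 125], [211, 182, 125], [209, 180, 125], [211, 181, 125], [210, 181, 125], [213, 184, 127], [212, 182, 127], [173, 149, 103], [148, 127, 88], [174, 149, 102], [198, 171, 118], [147, 129, 96], [194, 179, 144], [230, 214, 172], [230, 214, 171], [212, 191, 150], [200, 166, 122]]
```

```bash
python3 - <<'E'
from h import *
def D(o,yaw,z0):
    a=np.radians(yaw); R=np.array([[np.cos(a),-np.sin(a)],[np.sin(a),np.cos(a)]])
    th=np.radians(np.arange(90,271,6)); P=[(30+30*np.cos(t),30*np.sin(t)) for t in th]+[(56,-30),(56,30)]
    return [(*(R@np.array(q)+o),z0+z) for q in P for z in(14,34)]
def box(p,o,yaw,z0):
    C=np.array([proj(p,X) for X in D(np.array(o),yaw,z0)]); return C.min(0),C.max(0)
p=ctrl.capture("top"); b=ctrl.boxes_of("cast",p)[0]["extent"]; print("top model",box(p,(435,-319.5),-8,30),"box",b[:2],[b[0]+b[2],b[1]+b[3]])
print("org model",box(p,(583.2,1.5),-6.75,4),"box",[304.2,155.6],[333.2,181.6])
q=ctrl.capture("scene")
print([(r["score"],r["point"],at(q,r["point"],30)) for r in ctrl.landmark_of("cast",q)])
b=[r["extent"] for r in ctrl.boxes_of("cast",q)]; print("scene model",box(q,(435,-319.5),-8,30),b)
# organiser-view cast warped by teeth-top plane to the present view, then matched
t1=cv2.imread("pics/top1.png"); now=p["img"][:,:,::-1]
def quad(o,yaw,z):
    a=np.radians(yaw); R=np.array([[np.cos(a),-np.sin(a)],[np.sin(a),np.cos(a)]])
    return np.float32([proj(p,(*(R@np.array(v)+o),z)) for v in((0,-30),(56,-30),(56,30),(0,30))])
S=6
for h in(40,46):
  best=[]
  src=quad(np.array([583.2,1.5]),-6.75,4+h)
  dst=np.float32([(0,0),(0,56*4),(60*4,56*4),(60*4,0)])   # rectified 4 px/mm: col=y+30,row=x
  A=cv2.warpPerspective(t1,cv2.getPerspectiveTransform(src,dst),(240,224),flags=2)
  for yaw in(-6,-7,-8,-9,-10):
    B=cv2.warpPerspective(now,cv2.getPerspectiveTransform(quad(np.array([435,-319.5]),yaw,30+h),dst),(240,224),flags=2)
    T=A[40:190,30:210]; r=cv2.matchTemplate(B,T,cv2.TM_CCOEFF_NORMED); _,v,_,l=cv2.minMaxLoc(r); best.append((yaw,round(v,3),((l[0]-30)/4,(l[1]-40)/4)))
  print(h,best)
E
```

```text
top model (array([460.5, 222.9]), array([494.8, 253.7])) box [459.8, 223.6] [494.90000000000003, 254.7]
org model (array([305.9, 153.5]), array([335.4, 182.8])) box [304.2, 155.6] [333.2, 181.6]
[(0.86, [168.3, 191.0], array([ 426.7, -316.2])), (0.5, [316.0, 220.5], array([606.9, -12.4]))]
scene model (array([147.1, 182.7]), array([178.3, 207.8])) [[149.6, 179.9, 28.1, 25.5]]
40 [(-6, 0.535, (-2.5, -0.75)), (-7, 0.529, (-2.0, -0.75)), (-8, 0.521, (-1.5, -0.5)), (-9, 0.509, (-1.0, -0.75)), (-10, 0.497, (2.75, -5.25))]
46 [(-6, 0.497, (0.0, 0.25)), (-7, 0.499, (0.5, 0.25)), (-8, 0.493, (1.0, 0.25)), (-9, 0.482, (4.5, -5.75)), (-10, 0.477, (5.0, -5.75))]
```

The cast sits within about 1 mm of where it should be, and the landmark, the box and the model agree. Next come the containers, spray can first.

Emit:
send_rows:
  targets:
    - [-0.8,0,0,0,0,0,0.1721]
    - [-0.8,0,0,0,0,0,0.1721]
    - [-0.8,0,0,0,0,0,0.1721]
    - [-0.8,0,0,0,0,0,0.1721]
    - [-0.8,0,0,0,0,0,0.1721]
    - [-0.8,0,0,0,0,0,0.1721]
    - [-0.8,0,0,0,0,0,0.1721]
    - [-0.8,0,0,0,0,0,0.1721]
    - [-0.8,0,0,0,0,0,0.1721]
    - [-0.8,0,0,0,0,0,0]

```text
time_s: 36.85
eef_pos: [475.6, 134.0, 171.4]
ee_rot: [0.0, 0.747, 0.665, -0.0]
force: [0.4, -1.0, -0.5]
grip_width: 0.904
grip_force: 0.0
```

```bash
python3 - <<'E'
from h import *
plan((503.5,352.1,171,-6.75),(503.5,352.1,48,-6.75))
E
```

```text
now [475.6 134.  171.4] phi -6.69 w 0.904 t 36.85
turn az 0.001 shift [219.9   2.1   0.4] len 220.0
turn az -0.0 shift [  0.   0. 123.] len 123.0
```

Emit:
send_rows:
  targets:
    - [-0.8,0.044,0.0004,0,0,0,0.001]
    - [-0.8,0.044,0.0004,0,0,0,0]
    - [-0.8,0.044,0.0004,0,0,0,0]
    - [-0.8,0.044,0.0004,0,0,0,0]
    - [-0.8,0.044,0.0005,0,0,0,0]
    - [-0.8,0,0,0,0,0,0]
    - [-0.8,0,0,0.03,0,0,0]
    - [-0.8,0,0,0.03,0,0,0]
    - [-0.8,0,0,0,0,0,0]
    - [-0.8,0,0,0,0,0,0]

```text
time_s: 38.1
eef_pos: [504.3, 352.3, 112.8]
ee_rot: [0.0, 0.748, 0.664, 0.001]
force: [0.2, 0.1, 0.7]
grip_width: 0.9
grip_force: 0.0
```

Emit:
send_rows:
  targets:
    - [-0.8,0,0,0.03,0,0,0]
    - [-0.8,0,0,0.024,0,0,0]
    - [-0.8,0,0,0.009,0,0,0]
    - [-0.5,0,0,0,0,0,0]
    - [-0.2,0,0,0,0,0,0]
    - [0,0,0,0,0,0,0]
    - [0.3,0,0,0,0,0,0]
    - [1,0,0,0,0,0,0]
    - [1,0,0,0,0,0,0]
    - [1,0,0,0,0,0,0]

```text
time_s: 39.35
eef_pos: [504.4, 352.9, 49.8]
ee_rot: [0.0, 0.748, 0.664, 0.001]
force: [0.7, -0.9, 6.8]
grip_width: 0.522
grip_force: 30.3
```

```bash
python3 - <<'E'
from h import *
x,y,z=ctrl.sense()["eef_pos"]
plan((x,y,z+120,-6.75),(619.7,59.6,z+120,-6.75))
E
```

```text
now [504.4 352.9  49.8] phi -6.8 w 0.522 t 39.35
turn az -0.0008 shift [   0.    0. -120.] len 120.0
turn az -0.0 shift [-277.7  149.    -0. ] len 315.0
```

Emit:
send_rows:
  targets:
    - [1,0,0,-0.02,0,0,0]
    - [1,0,0,-0.05,0,0,0]
    - [1,0,0,-0.05,0,0,0]
    - [1,-0.0396,0.0213,0,0,0,0]
    - [1,-0.0396,0.0213,0,0,0,0]
    - [1,-0.0396,0.0213,0,0,0,0]
    - [1,-0.0396,0.0213,0,0,0,0]
    - [1,-0.0396,0.0213,0,0,0,0]
    - [1,-0.0396,0.0213,0,0,0,0]
    - [1,-0.0396,0.0213,0,0,0,0]

```text
time_s: 40.6
eef_pos: [619.0, 58.4, 168.4]
ee_rot: [-0.0, 0.748, 0.664, -0.0]
force: [0.7, -0.3, -0.8]
grip_width: 0.519
grip_force: 31.1
```

Emit:
send_rows:
  targets:
    - [1,0,0,0,0,0,0]
    - [1,0,0,0.04,0,0,0]
    - [1,0,0,0.04,0,0,0]
    - [1,0,0,0.025,0,0,0]
    - [1,0,0,0,0,0,0]
    - [1,0,0,0,0,0,0]
    - [1,0,0,0,0,0,0]
    - [1,0,0,0,0,0,0]
    - [1,0,0,0,0,0,0]
    - [1,0,0,0,0,0,0]

```text
time_s: 41.85
eef_pos: [618.8, 59.7, 63.5]
ee_rot: [0.0, 0.748, 0.664, 0.0]
force: [0.2, 0.7, -1.3]
grip_width: 0.522
grip_force: 31.1
```

Emit:
send_rows:
  targets:
    - [1,0.0008,0.0007,0.006,0,0,0]
    - [1,0,0,0.005,0,0,0]
    - [1,0,0,0.002,0,0,0]
    - [1,0,0,0.001,0,0,0]
    - [1,0,0,0.0008,0,0,0]
    - [1,0,0,0,0,0,0]
    - [1,0,0,0,0,0,0]
    - [1,0,0,0,0,0,0]
    - [1,0,0,0,0,0,0]
    - [1,0,0,0,0,0,0]

```text
time_s: 43.1
eef_pos: [619.5, 60.4, 49.7]
ee_rot: [-0.0, 0.748, 0.664, -0.0]
force: [-4.1, 0.6, 8.2]
grip_width: 0.517
grip_force: 31.0
```

Emit:
send_rows:
  targets:
    - [0.1,0,0,0,0,0,0]
    - [-0.4,0,0,0,0,0,0]
    - [-0.8,0,0,0,0,0,0]
    - [-0.8,0,0,-0.04,0,0,0]
    - [-0.8,0,0,-0.05,0,0,0]
    - [-0.8,0,0,-0.04,0,0,0]
    - [-0.8,0.0412,-0.0377,0,0,0,0]
    - [-0.8,0.0412,-0.0377,0,0,0,0]
    - [-0.8,0.0412,-0.0377,0,0,0,0]
    - [-0.8,0.0412,-0.0377,0,0,0,0]

```text
time_s: 44.35
eef_pos: [488.3, 243.2, 178.6]
ee_rot: [0.0, 0.748, 0.664, 0.0]
force: [0.6, 0.4, 0.4]
grip_width: 0.902
grip_force: 0.0
```

Emit:
send_rows:
  targets:
    - [-0.8,0,0,0,0,0,0]
    - [-0.8,0,0,0.03,0,0,0]
    - [-0.8,0,0,0.03,0,0,0]
    - [-0.8,0,0,0,0,0,0]
    - [-0.8,0,0,0,0,0,0]
    - [-0.8,0,0,0,0,0,0]
    - [-0.8,0,0,0,0,0,0]
    - [-0.8,0,0,0,0,0,0]
    - [-0.8,0,0,0,0,0,0]
    - [-0.8,0,0,0,0,0,0]

```text
time_s: 45.6
eef_pos: [489.4, 241.9, 118.6]
ee_rot: [0.0, 0.748, 0.664, -0.0]
force: [0.2, -0.3, -0.1]
grip_width: 0.9
grip_force: 0.0
```

```bash
python3 - <<'E'
from h import *
plan((489,241.7,49,-6.75))
p=ctrl.capture("top"); g=p["img"][:,:,::-1]; a=cv2.imread("pics/top0.png")
def shift(a,b,x,y,w,h,m=4,S=8):
    T=cv2.resize(a[y:y+h,x:x+w],None,fx=S,fy=S,interpolation=2); B=cv2.resize(b[y-m:y+h+m,x-m:x+w+m],None,fx=S,fy=S,interpolation=2)
    _,v,_,l=cv2.minMaxLoc(cv2.matchTemplate(B,T,5)); return round(v,3),((l[0]/S-m)*2,(l[1]/S-m)*2)
print("cap shift mm (right=-y, down=-x)",shift(a,g,279,142,24,24)," rim ref",shift(a,g,285,186,24,24))
E
```

```text
now [489.4 241.9 118.6] phi -6.8 w 0.9 t 45.6
turn az -0.0008 shift [-0.3 -0.3 69.6] len 70.0
cap shift mm (right=-y, down=-x) (0.938, (0.0, 1.0))  rim ref (0.88, (0.0, 0.0))
```

The spray can is back within about 1 mm of its spot. The amber bottle is next.

Emit:
send_rows:
  targets:
    - [-0.8,-0.0003,-0.0003,0.03,0,0,0]
    - [-0.8,0,0,0.03,0,0,0]
    - [-0.8,0,0,0.0095,0,0,0]
    - [-0.5,0,0,0,0,0,0]
    - [-0.2,0,0,0,0,0,0]
    - [0,0,0,0,0,0,0]
    - [0.3,0,0,0,0,0,0]
    - [1,0,0,0,0,0,0]
    - [1,0,0,0,0,0,0]
    - [1,0,0,0,0,0,0]

```text
time_s: 46.9
eef_pos: [489.7, 241.8, 50.3]
ee_rot: [0.001, 0.748, 0.664, 0.001]
force: [0.0, -0.5, 5.4]
grip_width: 0.496
grip_force: 29.8
```

```bash
python3 - <<'E'
from h import *
s=ctrl.sense(); x,y,z=s["eef_pos"]; print(s["force"])
plan((x,y,z+120,-6.75),(607,-63+y-241.7,z+120,-6.75))
E
```

```text
[ 0.04540727 -0.49273844  5.44602817]
now [489.7 241.8  50.3] phi -6.8 w 0.496 t 46.9
turn az -0.0009 shift [   0.    0. -120.] len 120.0
turn az -0.0 shift [-288.8  152.3   -0. ] len 326.0
```

Emit:
send_rows:
  targets:
    - [1,0,0,-0.02,0,0,0]
    - [1,0,0,-0.05,0,0,0]
    - [1,0,0,-0.05,0,0,0]
    - [1,-0.0413,0.0218,0,0,0,0]
    - [1,-0.0413,0.0218,0,0,0,0]
    - [1,-0.0413,0.0218,0,0,0,0]
    - [1,-0.0413,0.0218,0,0,0,0]
    - [1,-0.0413,0.0218,0,0,0,0]
    - [1,-0.0413,0.0218,0,0,0,0]
    - [1,-0.0413,0.0218,0,0,0,0]

```text
time_s: 48.15
eef_pos: [606.6, -64.9, 169.3]
ee_rot: [-0.0, 0.748, 0.664, 0.0]
force: [0.8, -0.1, -1.3]
grip_width: 0.493
grip_force: 31.1
```

Emit:
send_rows:
  targets:
    - [1,0,0,0,0,0,0]
    - [1,0,0,0.04,0,0,0]
    - [1,0,0,0.04,0,0,0]
    - [1,0,0,0.025,0,0,0]
    - [1,0,0,0,0,0,0]
    - [1,0,0,0,0,0,0]
    - [1,0,0,0,0,0,0]
    - [1,0,0,0,0,0,0]
    - [1,0,0,0,0,0,0]
    - [1,0,0,0,0,0,0]

```text
time_s: 49.4
eef_pos: [606.3, -63.5, 64.2]
ee_rot: [0.0, 0.748, 0.664, 0.0]
force: [0.3, -0.1, -2.5]
grip_width: 0.497
grip_force: 31.2
```

Emit:
send_rows:
  targets:
    - [1,0.0007,0.0006,0.006,0,0,0]
    - [1,0,0,0.005,0,0,0]
    - [1,0,0,0.002,0,0,0]
    - [1,0,0,0.001,0,0,0]
    - [1,0,0,0.0008,0,0,0]
    - [1,0,0,0,0,0,0]
    - [1,0,0,0,0,0,0]
    - [1,0,0,0,0,0,0]
    - [1,0,0,0,0,0,0]
    - [1,0,0,0,0,0,0]

```text
time_s: 50.65
eef_pos: [606.9, -62.9, 50.3]
ee_rot: [0.0, 0.748, 0.664, -0.0]
force: [-4.0, 0.9, 7.1]
grip_width: 0.494
grip_force: 31.8
```

Emit:
send_rows:
  targets:
    - [0.1,0,0,0,0,0,0]
    - [-0.4,0,0,0,0,0,0]
    - [-0.8,0,0,0,0,0,0]
    - [-0.8,0,0,-0.04,0,0,0]
    - [-0.8,0,0,-0.05,0,0,0]
    - [-0.8,0,0,-0.04,0,0,0]
    - [-0.8,0,0,0,0,0,-0.1745]
    - [-0.8,0,0,0,0,0,-0.1745]
    - [-0.8,0,0,0,0,0,-0.1745]
    - [-0.8,0,0,0,0,0,-0.1745]

```text
time_s: 51.9
eef_pos: [607.1, -62.9, 179.2]
ee_rot: [0.0, 0.473, 0.881, 0.0]
force: [-0.5, 0.1, 0.9]
grip_width: 0.902
grip_force: 0.0
```

Emit:
send_rows:
  targets:
    - [-0.8,0,0,0,0,0,-0.1745]
    - [-0.8,0,0,0,0,0,-0.1745]
    - [-0.8,0,0,0,0,0,-0.1745]
    - [-0.8,0,0,0,0,0,-0.1745]
    - [-0.8,0,0,0,0,0,-0.1755]
    - [-0.8,0,0,0,0,0,0]
    - [-0.8,0,0,0,0,0,0]
    - [-0.8,0,0,0,0,0,0]
    - [-0.8,0,0,0,0,0,0]
    - [-0.8,0,0,0,0,0,0]

```text
time_s: 53.15
eef_pos: [607.0, -62.9, 179.3]
ee_rot: [0.0, 0.059, 0.998, -0.0]
force: [-0.4, -0.1, -0.4]
grip_width: 0.902
grip_force: 0.0
```

```bash
python3 - <<'E'
from h import *
plan((441.6,302.5,178,83.25),(441.6,302.5,47,83.25))
E
```

```text
now [607.  -62.9 179.3] phi 83.21 w 0.902 t 53.15
turn az -0.0007 shift [207.2 343.4   1.3] len 401.0
turn az -0.0 shift [  0.   0. 131.] len 131.0
```

Emit:
send_rows:
  targets:
    - [-0.8,0.0259,0.0429,0,0,0,0]
    - [-0.8,0.0259,0.0429,0,0,0,0]
    - [-0.8,0.0259,0.0429,0,0,0,0]
    - [-0.8,0.0259,0.0429,0,0,0,0]
    - [-0.8,0.0259,0.0429,0,0,0,0]
    - [-0.8,0.0259,0.0429,0,0,0,0]
    - [-0.8,0.0259,0.0429,0,0,0,0]
    - [-0.8,0.0259,0.0431,0,0,0,0]
    - [-0.8,0,0,0,0,0,0]
    - [-0.8,0,0,0,0,0,0]

```text
time_s: 54.4
eef_pos: [441.9, 302.2, 179.3]
ee_rot: [0.0, 0.059, 0.998, -0.0]
force: [0.4, 0.6, -0.1]
grip_width: 0.904
grip_force: 0.0
```

Emit:
send_rows:
  targets:
    - [-0.8,0,0,0,0,0,0]
    - [-0.8,0,0,0.03,0,0,0]
    - [-0.8,0,0,0.03,0,0,0]
    - [-0.8,0,0,0,0,0,0]
    - [-0.8,0,0,0,0,0,0]
    - [-0.8,0,0,0,0,0,0]
    - [-0.8,0,0,0,0,0,0]
    - [-0.8,0,0,0,0,0,0]
    - [-0.8,0,0,0,0,0,0]
    - [-0.8,0,0,0,0,0,0]

```text
time_s: 55.65
eef_pos: [441.7, 302.6, 119.3]
ee_rot: [-0.0, 0.059, 0.998, -0.0]
force: [0.3, 0.1, 0.4]
grip_width: 0.904
grip_force: 0.0
```

```bash
python3 - <<'E'
from h import *
plan((441.6,302.5,47,83.25))
p=ctrl.capture("top"); g=p["img"][:,:,::-1]; a=cv2.imread("pics/top0.png")
def shift(a,b,x,y,w,h,m=4,S=8):
    T=cv2.resize(a[y:y+h,x:x+w],None,fx=S,fy=S,interpolation=2); B=cv2.resize(b[y-m:y+h+m,x-m:x+w+m],None,fx=S,fy=S,interpolation=2)
    _,v,_,l=cv2.minMaxLoc(cv2.matchTemplate(B,T,5)); return round(v,3),((l[0]/S-m)*2,(l[1]/S-m)*2)
print("spray",shift(a,g,279,142,24,24),"amber",shift(a,g,338,150,25,32),"amber cap",shift(a,g,343,154,16,15))
E
```

```text
now [441.7 302.6 119.3] phi 83.24 w 0.904 t 55.65
turn az -0.0001 shift [ 0.1 -0.1 72.3] len 72.0
spray (0.936, (0.0, 1.0)) amber (0.969, (0.0, 0.25)) amber cap (0.963, (0.25, 0.75))
```

Emit:
send_rows:
  targets:
    - [-0.8,0,0,0.03,0,0,0]
    - [-0.8,0,0,0.03,0,0,0]
    - [-0.8,0,0,0.013,0,0,0]
    - [-0.5,0,0,0,0,0,0]
    - [-0.2,0,0,0,0,0,0]
    - [0,0,0,0,0,0,0]
    - [0.3,0,0,0,0,0,0]
    - [1,0,0,0,0,0,0]
    - [1,0,0,0,0,0,0]
    - [1,0,0,0,0,0,0]

```text
time_s: 56.95
eef_pos: [442.2, 302.6, 47.3]
ee_rot: [0.001, 0.059, 0.998, 0.0]
force: [-1.0, -1.8, 6.4]
grip_width: 0.489
grip_force: 30.1
```

```bash
python3 - <<'E'
from h import *
x,y,z=ctrl.sense()["eef_pos"]
plan((x,y,z+120,83.25),(554.5+x-441.6,4.1,z+120,83.25))
E
```

```text
now [442.2 302.6  47.3] phi 83.25 w 0.489 t 56.95
turn az -0.0 shift [   0.    0. -120.] len 120.0
turn az -0.0 shift [-147.2 -283.2   -0. ] len 319.0
```

Emit:
send_rows:
  targets:
    - [1,0,0,-0.02,0,0,0]
    - [1,0,0,-0.05,0,0,0]
    - [1,0,0,-0.05,0,0,0]
    - [1,-0.021,-0.0405,0,0,0,0]
    - [1,-0.021,-0.0405,0,0,0,0]
    - [1,-0.021,-0.0405,0,0,0,0]
    - [1,-0.021,-0.0405,0,0,0,0]
    - [1,-0.021,-0.0405,0,0,0,0]
    - [1,-0.021,-0.0405,0,0,0,0]
    - [1,-0.021,-0.0402,0,0,0,0]

```text
time_s: 58.2
eef_pos: [554.6, 2.6, 166.5]
ee_rot: [0.0, 0.059, 0.998, 0.0]
force: [1.0, 1.2, -1.5]
grip_width: 0.494
grip_force: 30.7
```

Emit:
send_rows:
  targets:
    - [1,0,0,0,0,0,0]
    - [1,0,0,0.04,0,0,0]
    - [1,0,0,0.04,0,0,0]
    - [1,0,0,0.025,0,0,0]
    - [1,0,0,0,0,0,0]
    - [1,0,0,0,0,0,0]
    - [1,0,0,0,0,0,0]
    - [1,0,0,0,0,0,0]
    - [1,0,0,0,0,0,0]
    - [1,0,0,0,0,0,0]

```text
time_s: 59.45
eef_pos: [554.3, 4.0, 61.4]
ee_rot: [0.0, 0.059, 0.998, -0.0]
force: [0.4, -0.3, -1.3]
grip_width: 0.491
grip_force: 30.7
```

Emit:
send_rows:
  targets:
    - [1,0,0,0.006,0,0,0]
    - [1,0,0,0.005,0,0,0]
    - [1,0,0,0.002,0,0,0]
    - [1,0,0,0.001,0,0,0]
    - [1,0,0,0.0008,0,0,0]
    - [1,0,0,0,0,0,0]
    - [1,0,0,0,0,0,0]
    - [1,0,0,0,0,0,0]
    - [1,0,0,0,0,0,0]
    - [1,0,0,0,0,0,0]

```text
time_s: 60.7
eef_pos: [554.3, 4.0, 47.4]
ee_rot: [0.0, 0.059, 0.998, -0.0]
force: [-4.6, -0.5, 8.6]
grip_width: 0.494
grip_force: 31.6
```

Emit:
send_rows:
  targets:
    - [0,0,0,0,0,0,0]
    - [-0.4,0,0,0,0,0,0]
    - [-0.8,0,0,0,0,0,0]
    - [-0.8,0,0,-0.04,0,0,0]
    - [-0.8,0,0,-0.05,0,0,0]
    - [-0.8,0,0,-0.04,0,0,0]
    - [-0.8,0.02,0.045,0,0,0,0]
    - [-0.8,0.02,0.045,0,0,0,0]
    - [-0.8,0.02,0.045,0,0,0,0]
    - [-0.8,0.02,0.045,0,0,0,0]

```text
time_s: 61.95
eef_pos: [495.4, 193.6, 176.5]
ee_rot: [0.0, 0.059, 0.998, 0.0]
force: [0.6, -1.0, -0.3]
grip_width: 0.897
grip_force: 0.0
```

Emit:
send_rows:
  targets:
    - [-0.8,0.02,0.045,0,0,0,0]
    - [-0.8,0.02,0.045,0,0,0,0]
    - [-0.8,0.02,0.045,0,0,0,0]
    - [-0.8,0,0,0,0,0,0]
    - [-0.8,0,0,0,0,0,0]
    - [-0.8,0,0,0,0,0,0]
    - [-0.8,0,0,0,0,0,0]
    - [-0.8,0,0,0,0,0,0]
    - [-0.8,0,0,0,0,0,0]
    - [-0.8,0,0,0,0,0,0]

```text
time_s: 63.2
eef_pos: [452.4, 333.2, 176.5]
ee_rot: [-0.0, 0.059, 0.998, -0.0]
force: [0.2, 0.1, 0.8]
grip_width: 0.897
grip_force: 0.0
```

```bash
python3 - <<'E'
from h import *
p=ctrl.capture("top"); save(p,"end"); g=p["img"][:,:,::-1]; a=cv2.imread("pics/top0.png")
def shift(a,b,x,y,w,h,m=4,S=8):
    T=cv2.resize(a[y:y+h,x:x+w],None,fx=S,fy=S,interpolation=2); B=cv2.resize(b[y-m:y+h+m,x-m:x+w+m],None,fx=S,fy=S,interpolation=2)
    _,v,_,l=cv2.minMaxLoc(cv2.matchTemplate(B,T,5)); return round(v,3),((l[0]/S-m)*2,(l[1]/S-m)*2)
for n,b in dict(spray=(279,142,24,24),amber=(338,150,25,32),square=(304,177,26,32),tin=(273,178,26,25),jar=(336,190,24,22)).items(): print(n,shift(a,g,*b))
print("cast",[(r["score"],at(p,r["point"],30)) for r in ctrl.landmark_of("cast",p)[:1]],ctrl.boxes_of("cast",p)[:1], "art shift since placing",shift(cv2.imread("pics/art4.png")[2::5,2::5],g[190:290,430:520],20,20,50,50))
E
```

```text
spray (0.938, (0.0, 1.0))
amber (0.969, (0.0, 0.25))
square (0.972, (0.25, 0.75))
tin (0.998, (0.0, 0.0))
jar (0.998, (0.0, 0.0))
cast [(0.66, array([ 432.3, -316.4]))] [{'extent': [460.5, 222.9, 32.5, 31.7], 'score': 0.74}] art shift since placing (0.998, (0.0, 0.0))
```

```bash
python3 -c "
from rig import ctrl
print(ctrl.finish_job())"
```

```text
the job is handed in; nothing more can be done
None
```

Job handed in at about 63 s (limit 147 s): the cast is on the articulator plate within about 1–3 mm of the target by camera, front teeth towards the incisal table; all three containers are back within about 1 mm of their starting spots, and the tin and jar have not moved.

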